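# Shut the sticky sash of the drying case

## Task

The glazed sash of the drying case has been left part open, and it sticks and jams in its worn grooves as soon as one end runs ahead. Ease it down by its two knobs, a little at one end and then a little at the other and without forcing it, until it is fully shut on the sill along its whole width. Then swing the catch fully across behind the right-hand knob so that the sash cannot ride up again, let go, and leave the things standing round the case where they are.

Things in the scene. Friction and masses are not known exactly. Their poses are not given: they have to be found in the camera images.
- drying_case: Plywood bench-top drying case, fixed; 300 mm deep, 350 wide (y). Origin under its middle; x from its low front (robot's side) to its tall back, y left, z up. Its top slopes from the front edge (x -150, z 95 mm) up to the back at 30 degrees: 'up' = (cos30, 0, sin30), 'out' = (-sin30, 0, cos30). Sill, side stiles (47 mm wide) and the glazed light beyond 160 mm up all stand 10 mm out of that slope line.
- sill_mid (a point): Middle of the sill's upper edge, on its face: 40 mm up the slope, 10 mm out. The shut sash meets the sill here.
- light_bar (a point): Middle of the underside of the aluminium light bar, 30 mm wide (x), 360 mm long (y), 20 mm thick, fixed on two thin rods 307 mm above the front edge, over the sash. It leaves no room for an upright gripper over the open sash: hold the tool square to the slope, tilted 30 degrees.
- sash: Glazed wooden sash, 130 mm up the slope, 280 wide, 12 thick, 0.5 kg; origin in its middle, x up, y left, z out of the slope. Its face is 12 mm below that of sill and stiles. It slides down to shut, stays where left, and is held only by its two knobs. A pushed knob moves under some 6 N, the middle going half as far, until the sash jams; pushing the other knob then frees it. Over 45 N cracks it.
- knob_left (a point): Middle of the flat top of the left steel knob: plain, round, 28 mm in diameter, standing 34 mm out of the sash's face, its axis square to the slope; 45 mm below and 100 mm left of the sash's middle.
- knob_right (a point): The same on the right knob, 100 mm right of the sash's middle.
- sash_slide (a joint): How far the sash stands open at mid-width, up the slope, m: 0 when shut on the sill, 0.045 to 0.07 at the start. A push on one knob moves it 5 to 20 mm before the sash jams.
- sash_rack (a joint): How far the sash is askew in its grooves, rad: 0 when square, positive when its left end is lower (nearer shut), negative when its right end is. It begins to bind at about 0.075 either way and jams at about 0.1, one knob then 8 to 10 mm ahead of the sash's mid-width.
- catch (a joint): Angle of the swing catch, rad: 0 pointing up the slope along the right stile, growing as it swings left over the sash, to its stop at 1.571, straight across, 4 mm behind (up the slope of) the right knob of the shut sash; -0.45 to 0.15 at the start. Stays where left, moves with about 1.5 N at its tab; a sash not shut is in its way.
- catch_pivot (a point): Catch's pivot, top of its hub: 85 mm up the slope from the case's front edge, 152 mm right of its middle, 13 mm above the stile's face. The catch is a flat steel bar 14 mm wide, 8 mm thick, reaching 75 mm from the pivot, its top 11 mm above the stile's face.
- catch_tab (a point): Middle of the top of the catch's tab: an upright round steel pin, 12 mm in diameter, 22 mm tall above the bar, 66 mm from the pivot; it stands square to the slope. Push it to swing the catch.
- paint_tin: Bystander: blue paint tin, 94 mm across, 111 mm high, origin under its middle.
- tub: Bystander: white lidded tub, 130 mm across, 142 mm high, origin under its middle.
- egg: Bystander: white ceramic egg on its flat end, 84 mm across, 120 mm high, origin under its middle.
- brush: Bystander: paint brush lying on the bench, 200 mm long.

How it is judged:
On the way:
1. the sash is shut on the sill at both ends (value of joint sash_slide below 0.003 m and value of joint sash_rack between -0.018 and 0.018 rad), for 0.2 s.
At the end, for the whole second after the job is handed in: The sash is shut (its middle within 3 mm of the sill, askew by less than 0.018 rad, which is about 2 mm at either knob) and the catch lies across behind the right knob (turned to at least 1.42 rad, within about 9 degrees of its stop) (all of step 1 and value of joint catch above 1.42 rad); the robot touches nothing.
It fails at once if the sash is forced (pushed with more than 45 N) (contact force between any of the fingers, the arm and sash above 45 N).
It fails at once if a bystander is moved by more than 20 mm (distance of any of paint_tin, tub, egg, brush from where it was at the start of the episode above 0.02 m).
It also fails if it takes over 72 s, if anything falls off the work surface, if the arm or the gripper's body presses on something with over 40 N, if the wrist force passes 120 N, or if a joint passes its speed limit or range.

## Robot

A 7-joint arm with a two-finger parallel gripper is mounted at the origin on the work surface. World frame = base frame: x ahead of the robot, y to its left, z up, the work surface at z = 0. Lengths are in m, angles in rad, forces in N, time in s.
With the tool pointing down it reaches from about 0.425 to 0.8 m from the base axis. Payload 8.3 kg.
Tool frame: the origin (TCP) lies on the centre line of the jaws, within the pads' length; the fingertips stand 25 mm ahead of it and the grasp point (between the pads) lies 6 mm ahead of it; z points along the fingers, y is the line along which they close (so a half turn about z gives the same grasp; the last joint's range is limited). The gripper opens to 85 mm and grips with 20 to 120 N. Pads are 22 mm wide; open, the fingers measure 114 mm over their backs; the gripper's body (76 mm by 85 mm) begins 54 mm behind the grasp point. The pads swing forward as they close: fully open they stand 13 mm farther back than shut.
Start: joints at [-1.303, 0.383, 0.016, 1.37, -0.006, 1.388, -0.046], TCP at [0.203, 0.591, 0.256] pointing down, gripper open.
Joint ranges: [-2.95, 2.95], [-0.25, 2.06], [-1.52, 1.56], [0.18, 2.33], [-1.44, 4.58], [0.02, 2.06], [-3.01, 3.01]. Speed limits (rad/s): [2.39, 2.39, 3.01, 3.01, 3.14, 3.14, 3.14].

## Interface

Orientations are given as a rotation vector (axis times angle).
In Python, from cell import env gives the robot as it stands.
- The arm moves only by the tool arm_command, never from a script. Its argument "steps" is a list of rows, each a list of 2 entries, a list of its own where there are three numbers: the shift along the tool's x, y, z normalised to -1 to 1, where 1 is 25 mm, then the turn about the tool's z normalised to -1 to 1, where 1 is 6 degrees. In form: [[[tx, ty, tz], turn], ...]. A call has 1 to 5 rows; each row shifts and turns the commanded pose from where the row before left it, along the tool's axes as they then stand; what a row does not reach is not made up. A row lasts 1/10 s, in which the tool goes at most 50 mm and 8.59 degrees, less where a joint would pass 70% of its speed; a pose out of reach is approached as far as the arm can. A call with a number of a shift or a turn outside -1 to 1 is refused whole. A call with a gripper value outside its range is refused whole. "gripper" is the finger opening in mm, from 0 to 85.4, set as the call begins (left out, the last holds). The fingers move at their own pace and stop on an object; the grip force is fixed at half the most. Time passes only in rows, so rows that do not move let the fingers close. It gives the time, the measured TCP pose, the force, the opening and the grip force at its end, in the units of the state.
- env.get_obs(): the state, without advancing time (a new reading comes with each control period).
- env.capture(name): name is "side" or "top" or "wrist"; returns a dict with "color" (480x640x3 uint8, red, green, blue), "K" (3x3 intrinsics, pixels), "dist" ([k1, k2, p1, p2, k3] as OpenCV has them; the pictures are not rectified), "R" (3x3) and "t" (3): a world point X has camera coordinates R X + t. Camera axes: x right, y down, z forward; pixel columns grow to the right and rows downward; lengths in m; the calibration is good to about 2 mm. A picture is of the moment at which its call begins. There is no depth.
- env.finish_job(): hands the job in; it is judged then, once.
The state is a dict: "time_s": time; "joints": joint angles; "dq": joint speeds; "joint_torque": joint torques, N m; "position": TCP position; "ee_rot": TCP orientation; "contact_force": force on the tool from outside, world axes, zero at the start; "moment": the same for the moment, N m; "finger_gap": opening from 0.0 (shut) to 1.0 (fully open); "gripper_force": force on a finger pad.
Only numpy, scipy, OpenCV 4.12 (cv2) and the standard library are available. Lean on these libraries where they do the work, as an engineer would, in place of code of your own. Each camera call takes 0.05 s, during which the arm holds its last target. There are 200 camera calls.

## Working session

There is one attempt and no reset: what is moved stays moved. The work goes in short steps, Python scripts to look and compute and a tool call to move; the robot and the scene stay as the last step left them, time stands still between calls to the robot, and variables do not carry over. Pictures are saved under pics/ and viewed, at most 10 in all, crops included, and the job is handed in when it is done.

Besides the shell and the picture viewer there is one more tool, called as name(argument=value, ...), one argument or row to a line, values as JSON. arm_command: Moves the arm, as the interface text tells. Scaled input: -1 to 1 covers 25 mm each way for a shift and 6 degrees each way for a turn. Its arguments: {"type":"object","properties":{"steps":{"type":"array","items":{"type":"array"}},"gripper":{"type":"number"}},"required":["steps"]}

```bash
mkdir -p pics; ls
python3 - <<'E'
from cell import env
import cv2,numpy as np
o=env.get_obs();print({k:np.round(v,3) for k,v in o.items()})
for n in("side","top"):
    c=env.capture(n);cv2.imwrite(f"pics/{n}0.png",c["color"][:,:,::-1]);print(n,c["K"],c["dist"],c["R"],c["t"])
E
```

```text
pics
{'time_s': np.float64(0.0), 'joints': array([-1.303,  0.384,  0.016,  1.371, -0.006,  1.388, -0.047]), 'dq': array([ 0.001, -0.   , -0.   , -0.001,  0.   , -0.002, -0.002]), 'joint_torque': array([ 2.0000e-03, -6.2760e+01,  8.4500e-01, -3.7182e+01,  1.7000e-02,
        1.4000e-02, -0.0000e+00]), 'position': array([0.203, 0.591, 0.255]), 'ee_rot': array([-5.170e-01, -3.098e+00,  3.000e-03]), 'contact_force': array([0.215, 0.249, 0.858]), 'moment': array([0.025, 0.016, 0.029]), 'gripper_force': np.float64(0.0), 'finger_gap': np.float64(0.998)}
side [[439.74538476   0.         321.85327762]
 [  0.         439.74538476 239.17512526]
 [  0.           0.           1.        ]] [-0.01109733  0.          0.          0.          0.        ] [[ 0.85579976 -0.51730487  0.0015586 ]
 [-0.38408468 -0.63742038 -0.66796274]
 [ 0.34653386  0.57104372 -0.74419309]] [-0.49021249  0.33653972  0.91386192]
top [[601.24391801   0.         322.62962688]
 [  0.         601.24391801 240.96615477]
 [  0.           0.           1.        ]] [-0.12622905  0.          0.          0.          0.        ] [[ 0.01306202 -0.99971017  0.02022288]
 [-0.99692788 -0.01458238 -0.07695554]
 [ 0.07722813 -0.01915556 -0.99682941]] [-0.04171362  0.55483038  1.66851934]
```

View pics/side0.png

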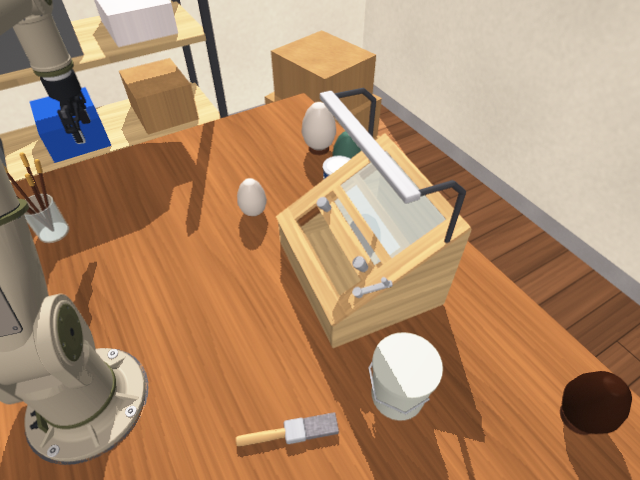

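View pics/top0.png

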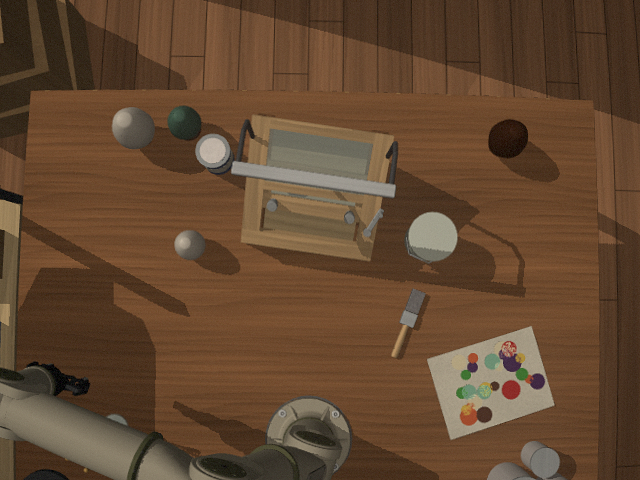

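The side view shows the knobs near (323,202) and (359,262), and the catch near (357,292)-(388,284). In the top view the knobs are near (271,205) and (350,217), the case's front corners near (242,242) and (371,261), and the catch near (368,237)-(381,211). I'll zoom in on both.

Run:
```python
import cv2,numpy as np
a=cv2.imread("pics/top0.png")[105:270,230:410];b=cv2.imread("pics/side0.png")[180:350,270:420]
a=cv2.resize(a,None,fx=3.4,fy=3.4,interpolation=cv2.INTER_CUBIC);b=cv2.resize(b,None,fx=3.4,fy=3.4,interpolation=cv2.INTER_CUBIC)
cv2.imwrite("pics/tz.png",a);cv2.imwrite("pics/sz.png",b)
```

```text
(no output)
```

View pics/tz.png

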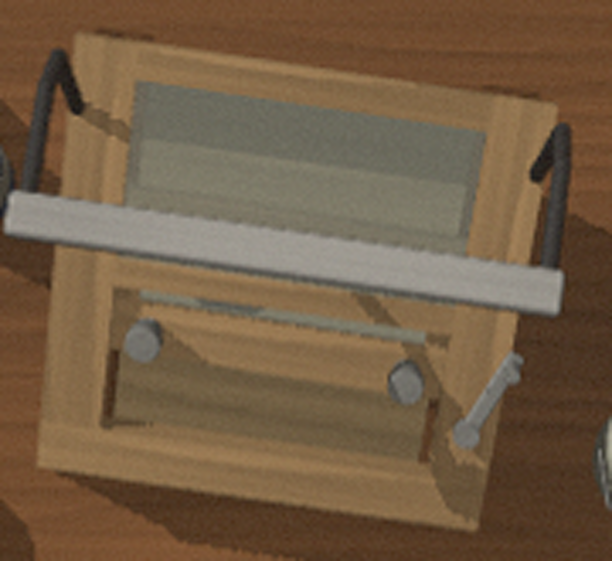

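View pics/sz.png

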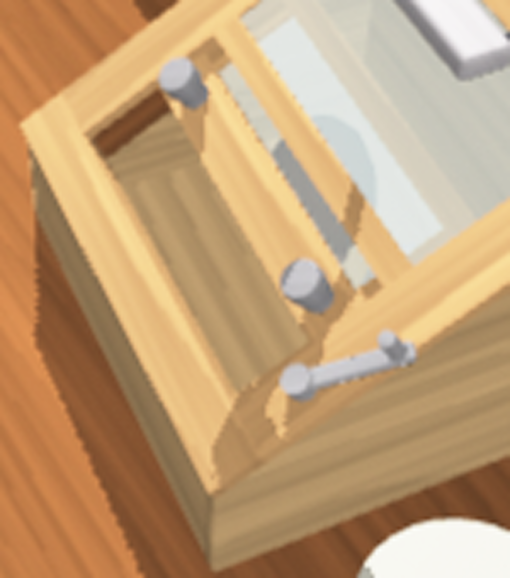

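Zoomed in, the knob tops are at side (322,203) and (358,262), the hub at side (357,292) and top (367,233), and the tab at side (384,281) and top (382,210). Next I'll triangulate these and get the case pose.

```bash
cat > h.py <<'E'
import numpy as np,cv2
from cell import env
from scipy.spatial.transform import Rotation as Rn
def ray(c,p):
    u=cv2.undistortPoints(np.array([[p]],float),c["K"],c["dist"])[0,0]
    R,t=np.array(c["R"]),np.array(c["t"]);d=R.T@[u[0],u[1],1];return -R.T@t,d/np.linalg.norm(d)
def tri(rs):
    A=sum(np.eye(3)-np.outer(d,d) for o,d in rs);b=sum((np.eye(3)-np.outer(d,d))@o for o,d in rs)
    X=np.linalg.solve(A,b);return X,[np.linalg.norm(np.cross(X-o,d)) for o,d in rs]
def onz(r,z): o,d=r;return o+d*(z-o[2])/d[2]
def proj(c,X): return cv2.projectPoints(np.array(X,float).reshape(-1,1,3),cv2.Rodrigues(np.array(c["R"]))[0],np.array(c["t"]),c["K"],c["dist"])[0][:,0]
E
python3 - <<'E'
from h import *
s,t=env.capture("side"),env.capture("top")
T=lambda x,y:(x/3.4+230-.35,y/3.4+105-.35)
S=lambda x,y:(x/3.4+270-.35,y/3.4+180-.35)
P=dict(fl=(T(40,467),S(23,123)),fr=(T(476,529),S(212,493)),kl=(T(141,346),S(178,78)),kr=(T(407,388),S(300,280)),hub=(T(465,436),S(296,380)),tab=(T(516,360),S(389,342)))
X={}
for k,(a,b) in P.items():
    X[k],e=tri([ray(t,a),ray(s,b)]);print(k,X[k].round(4),np.round(e,4))
for k in("fl","fr"): 
    print(k,[onz(ray(c,p),.1037).round(4) for c,p in zip((t,s),P[k])])
for a,b in(("fl","fr"),("kl","kr")):
    d=X[a]-X[b];print(np.linalg.norm(d),np.degrees(np.arctan2(-d[0],d[1])))
E
```

```text
fl [0.5449 0.1838 0.1045] [0.002 0.002]
fr [ 0.5001 -0.1596  0.1002] [0.0008 0.0008]
kl [0.6321 0.1014 0.1753] [0.0018 0.0018]
kr [ 0.6015 -0.0989  0.1798] [0.0004 0.0004]
hub [ 0.5685 -0.1454  0.153 ] [0.0007 0.0007]
tab [ 0.6175 -0.1765  0.1945] [0.005 0.005]
fl [array([0.5431, 0.1846, 0.1037]), array([0.5471, 0.1839, 0.1037])]
fr [array([ 0.4992, -0.1589,  0.1037]), array([ 0.4997, -0.1617,  0.1037])]
0.3463596349878911 -7.44033529676902
0.2026764834375932 -8.696359599309305
```

```bash
cat >> h.py <<'E'
def case(p):
    x,y,w=p;return np.array([[np.cos(w),-np.sin(w),0],[np.sin(w),np.cos(w),0],[0,0,1]]),np.array([x,y,0])
def uvo(up,y,out): # slope coords mm -> case frame m
    c,s=np.cos(np.pi/6),.5
    return np.array([-150+up*c-out*s,y,95+up*s+out*c])/1000
def inv(p,X):
    R,o=case(p);q=(R.T@(np.array(X)-o))*1000;c,s=np.cos(np.pi/6),.5
    dx,dz=q[0]+150,q[2]-95;return np.array([dx*c+dz*s,q[1],-dx*s+dz*c])
E
python3 - <<'E'
from h import *
from scipy.optimize import least_squares as L
s,t=env.capture("side"),env.capture("top")
T=lambda x,y:(x/3.4+230-.35,y/3.4+105-.35)
S=lambda x,y:(x/3.4+270-.35,y/3.4+180-.35)
fl,fr,hub=[.5449,.1838],[.5001,-.1596],[.5685,-.1454]
M=[(uvo(0,175,10),fl),(uvo(0,-175,10),fr),(uvo(85,-152,23),hub)]
f=lambda p:np.concatenate([(case(p)[0]@m+case(p)[1])[:2]-q for m,q in M])
r=L(f,[.67,0,-.13]);p=r.x;print(p,r.fun.round(4))
for k,X in dict(kl=[.6321,.1014,.1753],kr=[.6015,-.0989,.1798],hub=[.5685,-.1454,.153],tab=[.6175,-.1765,.1945]).items(): print(k,inv(p,X).round(1))
# knob/tab by ray on known out-plane
def onplane(c,px,out):
    R,o=case(p);n=R@np.array([-.5,0,np.cos(np.pi/6)]);q=R@uvo(0,0,out)+o;O,d=ray(c,px);return inv(p,O+d*((q-O)@n)/(d@n)).round(1)
for n,a,b,o in(("kl",T(141,346),S(178,78),32),("kr",T(407,388),S(300,280),32),("tab",T(516,360),S(389,342),43)):
    print(n,onplane(t,a,o),onplane(s,b,o))
# bar ends top face z .422: right (562,~275..312)
for q in((8,192),(5,235),(562,272),(560,314)):
    X=onz(ray(t,T(*q)),.415);R,o=case(p);print("bar",X.round(3),(R.T@(X-o)).round(3))
R0=Rn.from_rotvec(env.get_obs()["ee_rot"]).as_matrix();print(R0.round(3))
E
```

```text
[ 0.67591707 -0.00737699 -0.13016544] [ 0.      0.0025 -0.0006 -0.0012  0.0005 -0.0013]
kl [120.2 102.2  23.3]
kr [ 118.7 -100.4   29.4]
hub [  82.2 -150.8   19.5]
tab [ 148.5 -175.3   29.2]
kl [122.  102.1  32. ] [122.9  93.2  32. ]
kr [ 119.3 -100.1   32. ] [ 119.4 -102.3   32. ]
tab [ 158.9 -175.6   43. ] [ 145.3 -180.1   43. ]
bar [0.697 0.174 0.415] [-0.003  0.182  0.415]
bar [0.669 0.175 0.415] [-0.031  0.18   0.415]
bar [ 0.65  -0.183  0.415] [-0.002 -0.177  0.415]
bar [ 0.623 -0.181  0.415] [-0.03  -0.179  0.415]
[[-0.946  0.325 -0.   ]
 [ 0.325  0.946 -0.001]
 [-0.    -0.001 -1.   ]]
```

arm_command(
  steps=[
    [[0, 0, -0.6], 1],
    [[0, 0, 0], 1],
    [[0, 0, 0], 1],
    [[0, 0, 0], 1],
    [[0, 0, 0], 1],
  ],
  gripper=85,
)

```text
time_s: 0.8
position: [0.2029, 0.5911, 0.2712]
ee_rot: [-1.308, -2.856, 0.0]
contact_force: [0.4, -0.3, -0.5]
finger_gap: 0.99
gripper_force: 0.0
```

arm_command(
  steps=[
    [[0, 0, 0], 1],
    [[0, 0, 0], 1],
    [[0, 0, 0], 1],
    [[0, 0, 0], 1],
    [[0, 0, 0], 1],
  ],
)

```text
time_s: 1.3
position: [0.2029, 0.5911, 0.2712]
ee_rot: [2.002, 2.421, -0.0]
contact_force: [0.1, 0.5, -0.4]
finger_gap: 0.995
gripper_force: 0.0
```

arm_command(
  steps=[
    [[0, 0, 0], 1],
    [[0, 0, 0], 1],
    [[0, 0, 0], 1],
    [[0, 0, 0], 0.08],
    [[0, 0, 0], 0],
  ],
)

```text
time_s: 1.8
position: [0.2028, 0.5911, 0.2712]
ee_rot: [2.358, 2.076, -0.0]
contact_force: [0.1, 0.9, -0.0]
finger_gap: 0.997
gripper_force: 0.0
```

```bash
cat >> h.py <<'E'
P=np.array([0.6759,-0.0074,-0.1302])
def st():
    o=env.get_obs();R,t=case(P);Rt=Rn.from_rotvec(o["ee_rot"]).as_matrix()
    print("t",round(float(o["time_s"]),2),"case",((R.T@(o["position"]-t))*1000).round(1),"yawerr",np.degrees(np.arctan2(*(R.T@Rt[:,1])[[1,0]])).round(2),"tilt",Rt[:,2].round(3),"F",(R.T@o["contact_force"]).round(1),"q",o["joints"].round(2),"gap",round(float(o["finger_gap"]),2))
E
python3 -c "from h import *;st()"
```

```text
t 1.8 case [-546.8  532.   271.2] yawerr 0.19 tilt [-0. -0. -1.] F [ 0.   0.9 -0. ] q [-1.46  0.38  0.23  1.35 -0.09  1.42 -1.36] gap 1.0
```

arm_command(
  steps=[
    [[-0.96, 0.9, -0.1], 0],
    [[-0.96, 0.9, -0.1], 0],
    [[-0.96, 0.9, -0.1], 0],
    [[-0.96, 0.9, -0.1], 0],
    [[-0.96, 0.9, -0.1], 0],
  ],
)

```text
time_s: 2.3
position: [0.2997, 0.4564, 0.284]
ee_rot: [-2.358, -2.076, -0.0]
contact_force: [0.6, -0.5, 0.1]
finger_gap: 0.994
gripper_force: 0.0
```

arm_command(
  steps=[
    [[-0.96, 0.9, 0], 0],
    [[-0.96, 0.9, 0], 0],
    [[-0.96, 0.9, 0], 0],
    [[-0.96, 0.9, 0], 0],
    [[-0.96, 0.9, 0], 0],
  ],
)

```text
time_s: 2.8
position: [0.3957, 0.3228, 0.284]
ee_rot: [-2.358, -2.076, -0.001]
contact_force: [-0.1, -0.3, 0.5]
finger_gap: 0.996
gripper_force: 0.0
```

arm_command(
  steps=[
    [[-0.96, 0.9, 0], 0],
    [[-0.96, 0.9, 0], 0],
    [[-0.96, 0.9, 0], 0],
    [[-0.96, 0.9, 0], 0],
    [[0, 0, 0], 0],
  ],
)

```text
time_s: 3.3
position: [0.4745, 0.2121, 0.2842]
ee_rot: [2.365, 2.065, 0.001]
contact_force: [-0.1, 0.2, -0.1]
finger_gap: 0.994
gripper_force: 0.0
```

```bash
python3 -c "from h import *;st()"
```

```text
t 3.3 case [-228.2  191.5  284.2] yawerr -0.27 tilt [ 0.002 -0.001 -1.   ] F [-0.1  0.2 -0.1] q [-0.95  0.15  0.53  1.63 -0.07  1.38 -0.55] gap 0.99
```

arm_command(
  steps=[
    [[-0.9, 0.9, 0], 0],
    [[-0.9, 0.9, 0], 0],
    [[-0.9, 0.9, 0], 0],
    [[-0.9, 0.9, 0], 0],
    [[0, 0, 0], 0],
  ],
)

```text
time_s: 3.8
position: [0.5512, 0.1118, 0.2839]
ee_rot: [2.363, 2.066, -0.001]
contact_force: [-0.4, -0.4, -0.1]
finger_gap: 0.993
gripper_force: 0.0
```

Run:
```python
from h import *
st()
a=env.capture("side")["color"][:,:,::-1];b=env.capture("wrist")["color"][:,:,::-1]
a=cv2.resize(a[0:300,200:500],(400,400));b=cv2.resize(b,(400,300))
o=np.zeros((400,800,3),np.uint8);o[:,:400]=a;o[:300,400:]=b;cv2.imwrite("pics/p5.png",o)
```

```text
t 3.8 case [-139.2  102.   283.9] yawerr -0.21 tilt [ 0.001 -0.002 -1.   ] F [-0.4 -0.4 -0.1] q [-0.76  0.26  0.62  1.52 -0.15  1.4  -0.26] gap 0.99
```

View pics/p5.png

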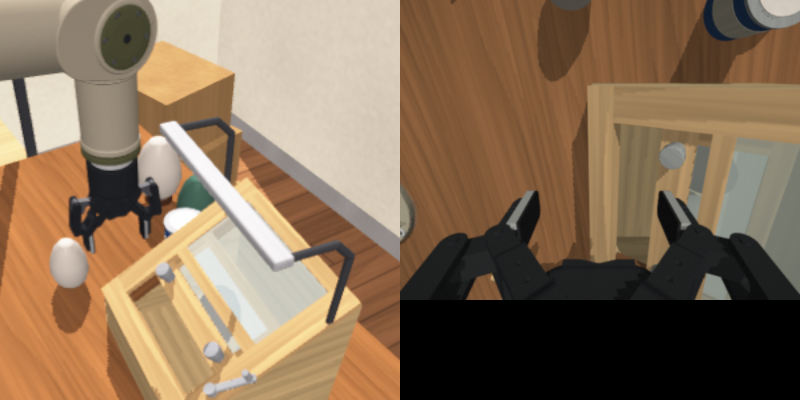

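The side view shows the wrist upright in front of the light bar, with fingertips near (269,186) and (311,174) in original pixels. The wrist view shows the left knob at about (672,156), clear ahead of the back finger. I'll get the tip height from this.

Run:
```python
from h import *
c=env.capture("side");R,t=case(P)
im=c["color"]
for px in((92,248),(148,232)):
    q=(px[0]*.75+200,px[1]*.75)
    O,d=ray(c,q);O=R.T@(O-t);d=R.T@d
    k=(.102-O[1])/d[1];print(q,((O+k*d)*1000).round(1))
b=im[0:230,230:330,::-1]
cv2.imwrite("pics/p6.png",cv2.resize(b[110:230],(600,720),interpolation=cv2.INTER_CUBIC)[:600])
```

```text
(269.0, 186.0) [-181.6  102.   272.1]
(311.0, 174.0) [-82.7 102.  272.7]
```

View pics/p6.png

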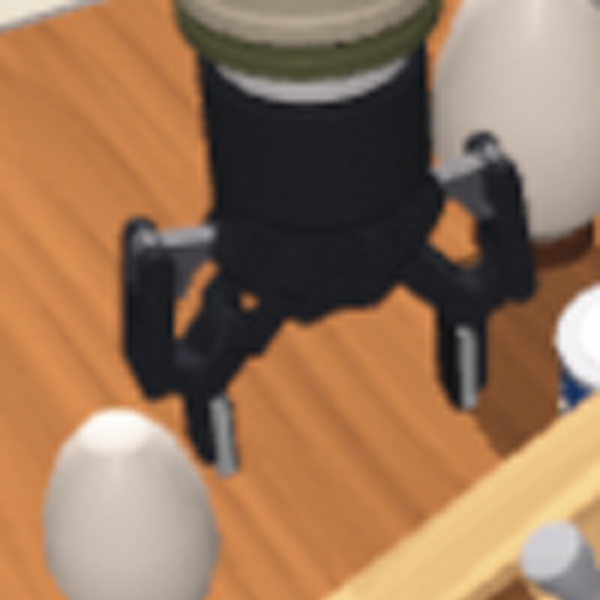

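The open tips sit about 12 mm below the TCP. I'll go in behind the left knob, parallel to its axis.

arm_command(
  steps=[
    [[-0.08, 0.57, 0.85], 0],
    [[0, 0.57, 0.85], 0],
    [[0, 0.57, 0.85], 0],
    [[0, 0, 0], 0],
  ],
)

```text
time_s: 4.35
position: [0.5903, 0.1104, 0.2166]
ee_rot: [-2.356, -2.075, 0.007]
contact_force: [-0.2, -0.1, -1.1]
finger_gap: 0.994
gripper_force: 0.0
```

arm_command(
  steps=[
    [[0, 0.2, 0.35], 0],
    [[0, 0.2, 0.35], 0],
    [[0, 0.2, 0.35], 0],
    [[0, 0, 0], 0],
  ],
)

```text
time_s: 4.75
position: [0.6063, 0.107, 0.1926]
ee_rot: [-2.36, -2.073, 0.002]
contact_force: [0.8, -0.3, -0.2]
finger_gap: 0.993
gripper_force: 0.2
```

Run:
```python
from h import *
st()
a=env.capture("side")["color"][:,:,::-1];b=env.capture("wrist")["color"][:,:,::-1]
a=cv2.resize(a[60:280,240:440],None,fx=2,fy=2,interpolation=2);b=cv2.resize(b,(400,300))
o=np.zeros((440,800,3),np.uint8);o[:,:400]=a;o[:300,400:]=b;cv2.imwrite("pics/p7.png",o)
```

```text
t 4.75 case [-83.9 104.4 192.6] yawerr 0.04 tilt [-0.001 -0.    -1.   ] F [ 0.8 -0.2 -0.2] q [-0.66  0.44  0.6   1.51 -0.26  1.27 -0.16] gap 0.99
```

View pics/p7.png

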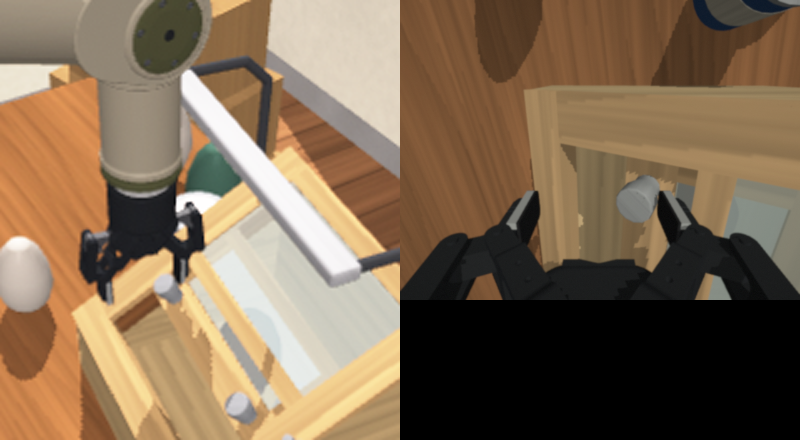

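The back finger sits just behind the left knob: tip near (665,195) and knob top near (638,205) in the wrist pane. I'll start pushing down the slope.

arm_command(
  steps=[
    [[-0.12, -0.1, 0.06], 0],
    [[0, -0.1, 0.06], 0],
    [[0, -0.1, 0.06], 0],
    [[0, -0.1, 0.06], 0],
    [[0, 0, 0], 0],
  ],
)

```text
time_s: 5.35
position: [0.5969, 0.1052, 0.1888]
ee_rot: [2.36, 2.072, 0.004]
contact_force: [3.7, 1.3, 1.3]
finger_gap: 0.992
gripper_force: 2.3
```

```bash
python3 -c "from h import *;st()"
```

```text
t 5.35 case [-93.  101.3 188.8] yawerr 0.02 tilt [ 0.003  0.001 -1.   ] F [3.5 1.8 1.3] q [-0.67  0.42  0.6   1.55 -0.25  1.24 -0.17] gap 0.99
```

arm_command(
  steps=[
    [[0, -0.1, 0.1], 0],
    [[0, -0.1, 0.1], 0],
    [[0, 0, 0], 0],
  ],
)

```text
time_s: 5.65
position: [0.5916, 0.106, 0.1837]
ee_rot: [2.36, 2.073, 0.003]
contact_force: [3.1, -0.2, 4.1]
finger_gap: 0.994
gripper_force: 2.3
```

```bash
cat >> h.py <<'E'
def tip():
    st();o=env.get_obs();R,t=case(P);q=R.T@(o["position"]-t)*1000+[42.5,0,-12]
    print("tip up,y,out",inv(P,R@(q/1000)+t).round(1))
E
python3 -c "from h import *;tip()"
```

```text
t 5.65 case [-98.3 101.5 183.7] yawerr 0.04 tilt [ 0.002  0.001 -1.   ] F [3.1 0.2 4.1] q [-0.68  0.42  0.6   1.57 -0.24  1.23 -0.17] gap 0.99
tip up,y,out [119.9 101.5  19.3]
```

arm_command(
  steps=[
    [[0, 0.14, -0.08], 0],
    [[0, -0.4, -0.7], 0],
    [[0, -0.4, -0.7], 0],
    [[-1, 0.07, -0.04], 0],
    [[-1, 0.07, -0.04], 0],
  ],
)

```text
time_s: 6.15
position: [0.5711, 0.0583, 0.2217]
ee_rot: [-2.357, -2.075, 0.002]
contact_force: [-0.9, -1.0, -0.2]
finger_gap: 0.993
gripper_force: 0.0
```

arm_command(
  steps=[
    [[-1, 0.07, -0.04], 0],
    [[-1, 0.07, -0.04], 0],
    [[-1, 0.07, -0.04], 0],
    [[-1, 0.07, -0.04], 0],
    [[-1, 0.07, -0.04], 0],
  ],
)

```text
time_s: 6.65
position: [0.5634, -0.0681, 0.2262]
ee_rot: [-2.359, -2.071, 0.003]
contact_force: [0.1, 0.1, -0.4]
finger_gap: 0.993
gripper_force: 0.0
```

arm_command(
  steps=[
    [[-1, 0.07, -0.04], 0],
    [[0, 0, 0], 0],
    [[0, 0, 0], 0],
  ],
)

```text
time_s: 6.95
position: [0.5622, -0.0927, 0.2273]
ee_rot: [-2.361, -2.07, 0.002]
contact_force: [0.1, 0.1, -1.5]
finger_gap: 0.996
gripper_force: 0.0
```

```bash
python3 -c "from h import *;tip()"
```

```text
t 6.95 case [-101.7  -99.3  227.3] yawerr -0.07 tilt [-0.002  0.    -1.   ] F [ 0.1  0.1 -1.5] q [-0.44  0.33  0.7   1.6  -0.22  1.3   0.16] gap 1.0
tip up,y,out [138.8 -99.3  58.8]
```

arm_command(
  steps=[
    [[0, 0.4, 0.7], 0],
    [[0, 0.4, 0.7], 0],
    [[0, 0, 0], 0],
    [[0, -0.1, 0.07], 0],
    [[0, -0.1, 0.07], 0],
  ],
)

```text
time_s: 7.45
position: [0.5775, -0.0937, 0.1899]
ee_rot: [2.36, 2.073, 0.0]
contact_force: [-0.0, 0.8, 0.6]
finger_gap: 0.996
gripper_force: 0.0
```

arm_command(
  steps=[
    [[0, -0.12, 0.07], 0],
    [[0, -0.12, 0.07], 0],
    [[0, -0.12, 0.07], 0],
    [[0, 0, 0], 0],
  ],
)

```text
time_s: 7.85
position: [0.5693, -0.0929, 0.185]
ee_rot: [2.359, 2.072, 0.003]
contact_force: [3.8, -0.5, 3.1]
finger_gap: 0.995
gripper_force: 2.2
```

```bash
python3 -c "from h import *;tip()"
```

```text
t 7.85 case [-94.6 -98.6 185. ] yawerr 0.04 tilt [ 0.003  0.    -1.   ] F [ 3.9 -0.   3.1] q [-0.43  0.38  0.68  1.64 -0.25  1.22  0.18] gap 1.0
tip up,y,out [123.8 -98.6  18.6]
```

arm_command(
  steps=[
    [[0, -0.12, 0.07], 0],
    [[0, -0.12, 0.07], 0],
    [[0, -0.12, 0.07], 0],
    [[0, 0, 0], 0],
  ],
)

```text
time_s: 8.25
position: [0.5598, -0.0917, 0.1792]
ee_rot: [2.36, 2.073, 0.001]
contact_force: [1.4, -0.4, 4.5]
finger_gap: 0.995
gripper_force: 2.1
```

arm_command(
  steps=[
    [[0, -0.12, 0.07], 0],
    [[0, -0.12, 0.07], 0],
    [[0, -0.1, 0.05], 0],
    [[0, 0, 0], 0],
  ],
)

```text
time_s: 8.65
position: [0.552, -0.0901, 0.1746]
ee_rot: [2.359, 2.073, 0.003]
contact_force: [2.9, 0.9, 4.5]
finger_gap: 0.995
gripper_force: 2.8
```

Run:
```python
from h import *
tip()
a=env.capture("top")["color"][:,:,::-1];b=env.capture("side")["color"][:,:,::-1]
a=cv2.resize(a[105:270,230:410],(400,367),interpolation=2);b=cv2.resize(b[130:310,250:430],(400,400),interpolation=2)
o=np.zeros((400,800,3),np.uint8);o[:367,:400]=a;o[:,400:]=b;cv2.imwrite("pics/p8.png",o)
```

```text
t 8.65 case [-112.2  -98.1  174.6] yawerr 0.08 tilt [ 0.002  0.001 -1.   ] F [2.8 1.3 4.5] q [-0.45  0.34  0.69  1.7  -0.23  1.18  0.17] gap 0.99
tip up,y,out [103.4 -98.1  18.4]
```

View pics/p8.png

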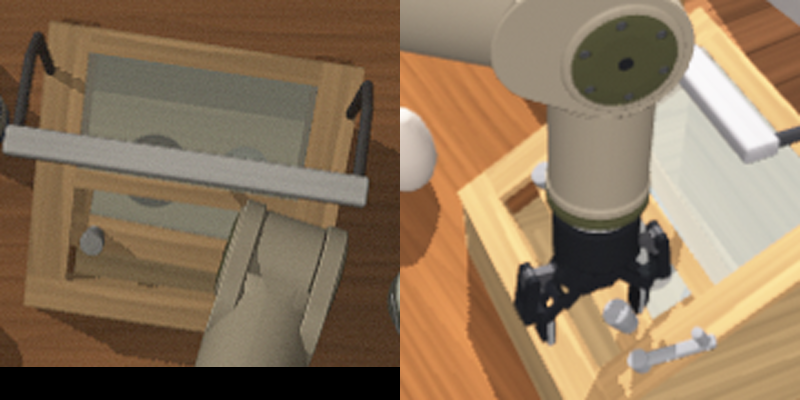

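The sash is moving as intended: right knob at about (620,315) in the side pane, left knob at (91,242) in the top pane. Next, the left knob.

arm_command(
  steps=[
    [[0, 0.14, -0.08], 0],
    [[0, -0.4, -0.7], 0],
    [[0, -0.4, -0.7], 0],
    [[1, 0.09, -0.05], 0],
    [[1, 0.09, -0.05], 0],
  ],
)

```text
time_s: 9.25
position: [0.5448, -0.0404, 0.2134]
ee_rot: [-2.363, -2.068, 0.003]
contact_force: [-0.2, 0.1, 0.1]
finger_gap: 0.996
gripper_force: 0.0
```

arm_command(
  steps=[
    [[1, 0.09, -0.05], 0],
    [[1, 0.09, -0.05], 0],
    [[1, 0.09, -0.05], 0],
    [[1, 0.09, -0.05], 0],
    [[1, 0.09, -0.05], 0],
  ],
)

```text
time_s: 9.75
position: [0.5723, 0.0832, 0.2186]
ee_rot: [-2.36, -2.071, 0.006]
contact_force: [0.8, -0.1, -1.0]
finger_gap: 0.993
gripper_force: 0.0
```

arm_command(
  steps=[
    [[1, 0.09, -0.05], 0],
    [[0, 0, 0], 0],
    [[0, 0, 0], 0],
  ],
)

```text
time_s: 10.05
position: [0.5779, 0.1072, 0.2198]
ee_rot: [-2.359, -2.073, 0.006]
contact_force: [0.4, -0.2, 0.5]
finger_gap: 0.996
gripper_force: 0.0
```

```bash
python3 -c "
from h import *
tip()
t=env.capture('top')
R,o=case(P);n=R@np.array([-.5,0,np.cos(np.pi/6)]);q=R@uvo(0,0,32)+o;O,d=ray(t,(270.8,214.5));print(inv(P,O+d*((q-O)@n)/(d@n)).round(1))"
```

```text
t 10.05 case [-112.1  100.9  219.8] yawerr 0.07 tilt [-0.003 -0.002 -1.   ] F [ 0.4 -0.1  0.5] q [-0.71  0.36  0.61  1.55 -0.21  1.3  -0.2 ] gap 1.0
tip up,y,out [126.  100.9  57.4]
[ 99.6 100.7  32. ]
```

arm_command(
  steps=[
    [[0, 0.4, 0.7], 0],
    [[0, 0.38, 0.66], 0],
    [[0, 0, 0], 0],
    [[0, -0.12, 0.07], 0],
    [[0, -0.12, 0.07], 0],
  ],
)

```text
time_s: 10.6
position: [0.592, 0.105, 0.1843]
ee_rot: [2.362, 2.071, 0.001]
contact_force: [0.3, 0.9, 0.6]
finger_gap: 0.997
gripper_force: 0.0
```

arm_command(
  steps=[
    [[0, -0.12, 0.07], 0],
    [[0, -0.12, 0.07], 0],
    [[0, -0.12, 0.07], 0],
    [[0, 0, 0], 0],
  ],
)

```text
time_s: 11.0
position: [0.5838, 0.1069, 0.1791]
ee_rot: [2.36, 2.072, 0.003]
contact_force: [2.8, -1.1, 3.3]
finger_gap: 1.0
gripper_force: 1.9
```

arm_command(
  steps=[
    [[0, -0.12, 0.07], 0],
    [[0, -0.12, 0.07], 0],
    [[0, -0.12, 0.07], 0],
    [[0, 0, 0], 0],
  ],
)

```text
time_s: 11.4
position: [0.5744, 0.1081, 0.1734]
ee_rot: [2.36, 2.073, 0.001]
contact_force: [1.9, -0.2, 4.9]
finger_gap: 0.997
gripper_force: 2.1
```

```bash
python3 -c "from h import *;tip()"
```

```text
t 11.4 case [-115.6  101.3  173.4] yawerr 0.03 tilt [ 0.001  0.    -1.   ] F [ 1.9 -0.   4.9] q [-0.7   0.39  0.6   1.63 -0.23  1.2  -0.18] gap 1.0
tip up,y,out [ 99.8 101.3  19.1]
```

arm_command(
  steps=[
    [[0, -0.12, 0.07], 0],
    [[0, -0.12, 0.07], 0],
    [[0, -0.1, 0.07], 0],
    [[0, 0, 0], 0],
  ],
)

```text
time_s: 11.8
position: [0.5659, 0.1091, 0.168]
ee_rot: [2.361, 2.073, 0.001]
contact_force: [2.2, -0.7, 4.4]
finger_gap: 0.996
gripper_force: 2.1
```

```bash
python3 -c "from h import *;tip()"
```

```text
t 11.8 case [-124.2  101.3  168. ] yawerr 0.03 tilt [ 0.001  0.    -1.   ] F [ 2.3 -0.4  4.4] q [-0.71  0.38  0.6   1.66 -0.23  1.18 -0.19] gap 1.0
tip up,y,out [ 89.7 101.3  18.7]
```

arm_command(
  steps=[
    [[0, 0.14, -0.08], 0],
    [[0, -0.4, -0.7], 0],
    [[0, -0.4, -0.7], 0],
    [[-1, 0.06, -0.04], 0],
    [[-1, 0.06, -0.04], 0],
  ],
)

```text
time_s: 12.3
position: [0.5452, 0.0619, 0.2066]
ee_rot: [-2.357, -2.075, 0.002]
contact_force: [-0.2, -0.4, 0.2]
finger_gap: 0.998
gripper_force: 0.0
```

arm_command(
  steps=[
    [[-1, 0.06, -0.04], 0],
    [[-1, 0.06, -0.04], 0],
    [[-1, 0.06, -0.04], 0],
    [[-1, 0.06, -0.04], 0],
    [[-1, 0.06, -0.04], 0],
  ],
)

```text
time_s: 12.8
position: [0.5363, -0.0642, 0.211]
ee_rot: [-2.359, -2.072, 0.003]
contact_force: [-0.2, -0.9, 0.4]
finger_gap: 0.998
gripper_force: 0.0
```

arm_command(
  steps=[
    [[-1, 0.06, -0.04], 0],
    [[0, 0, 0], 0],
    [[0, 0, 0], 0],
  ],
)

```text
time_s: 13.1
position: [0.535, -0.0887, 0.2122]
ee_rot: [-2.361, -2.07, 0.002]
contact_force: [0.5, 1.1, -0.0]
finger_gap: 0.996
gripper_force: 0.0
```

```bash
python3 -c "from h import *;tip()"
```

```text
t 13.1 case [-129.2  -98.9  212.2] yawerr -0.04 tilt [-0.002  0.    -1.   ] F [ 0.3  1.2 -0. ] q [-0.48  0.27  0.71  1.69 -0.19  1.25  0.14] gap 1.0
tip up,y,out [107.4 -98.9  59.4]
```

arm_command(
  steps=[
    [[0, 0.4, 0.7], 0],
    [[0, 0.4, 0.7], 0],
    [[0, 0, 0], 0],
    [[0, -0.12, 0.07], 0],
    [[0, -0.12, 0.07], 0],
  ],
)

```text
time_s: 13.6
position: [0.5498, -0.09, 0.175]
ee_rot: [2.359, 2.073, 0.002]
contact_force: [5.5, -1.0, -0.2]
finger_gap: 0.994
gripper_force: 2.5
```

arm_command(
  steps=[
    [[0, -0.12, 0.07], 0],
    [[0, -0.12, 0.07], 0],
    [[0, -0.12, 0.07], 0],
    [[0, 0, 0], 0],
  ],
)

```text
time_s: 14.0
position: [0.5415, -0.089, 0.1704]
ee_rot: [2.358, 2.072, 0.005]
contact_force: [4.3, -0.4, -0.7]
finger_gap: 0.99
gripper_force: 2.0
```

arm_command(
  steps=[
    [[0, -0.12, 0.07], 0],
    [[0, -0.12, 0.07], 0],
    [[0, 0, 0], 0],
  ],
)

```text
time_s: 14.3
position: [0.5356, -0.0883, 0.167]
ee_rot: [2.358, 2.072, 0.005]
contact_force: [4.6, -0.7, -0.6]
finger_gap: 0.998
gripper_force: 2.1
```

```bash
python3 -c "from h import *;tip()"
```

```text
t 14.3 case [-128.6  -98.4  167. ] yawerr 0.05 tilt [ 0.004  0.    -1.   ] F [ 4.6 -0.1 -0.6] q [-0.47  0.31  0.7   1.75 -0.22  1.15  0.17] gap 1.0
tip up,y,out [ 85.3 -98.4  20. ]
```

arm_command(
  steps=[
    [[0, -0.12, 0.08], 0],
    [[0, -0.11, 0.08], 0],
    [[0, 0, 0], 0],
  ],
)

```text
time_s: 14.6
position: [0.53, -0.0874, 0.1631]
ee_rot: [2.358, 2.072, 0.006]
contact_force: [3.8, 0.3, 4.0]
finger_gap: 0.997
gripper_force: 2.5
```

arm_command(
  steps=[
    [[0, 0.14, -0.08], 0],
    [[0, -0.4, -0.7], 0],
    [[0, -0.4, -0.7], 0],
    [[1, 0.06, -0.03], 0],
    [[1, 0.06, -0.03], 0],
  ],
)

```text
time_s: 15.1
position: [0.5214, -0.0367, 0.2007]
ee_rot: [-2.363, -2.069, -0.0]
contact_force: [1.0, -0.4, 0.1]
finger_gap: 0.992
gripper_force: 0.0
```

arm_command(
  steps=[
    [[1, 0.06, -0.03], 0],
    [[1, 0.06, -0.03], 0],
    [[1, 0.06, -0.03], 0],
    [[1, 0.06, -0.03], 0],
    [[1, 0.06, -0.03], 0],
  ],
)

```text
time_s: 15.6
position: [0.5449, 0.0873, 0.2035]
ee_rot: [-2.36, -2.072, 0.003]
contact_force: [0.7, -0.2, 0.7]
finger_gap: 0.994
gripper_force: 0.0
```

arm_command(
  steps=[
    [[1, 0.06, -0.03], 0],
    [[0, 0, 0], 0],
    [[0, 0, 0], 0],
  ],
)

```text
time_s: 15.9
position: [0.5497, 0.1113, 0.2041]
ee_rot: [-2.359, -2.074, 0.003]
contact_force: [-0.8, -0.4, 0.6]
finger_gap: 0.994
gripper_force: 0.0
```

```bash
python3 -c "from h import *;tip()"
```

```text
t 15.9 case [-140.5  101.3  204.1] yawerr 0.09 tilt [-0.002 -0.001 -1.   ] F [-0.7 -0.5  0.6] q [-0.75  0.31  0.61  1.65 -0.18  1.24 -0.23] gap 0.99
tip up,y,out [ 93.5 101.3  58.1]
```

arm_command(
  steps=[
    [[0, 0.4, 0.7], 0],
    [[0, 0.38, 0.66], 0],
    [[0, 0, 0], 0],
    [[0, -0.12, 0.07], 0],
    [[0, -0.12, 0.07], 0],
  ],
)

```text
time_s: 16.4
position: [0.5636, 0.1087, 0.1678]
ee_rot: [2.361, 2.071, 0.001]
contact_force: [3.6, -1.2, 1.4]
finger_gap: 0.995
gripper_force: 2.6
```

arm_command(
  steps=[
    [[0, -0.1, 0.06], 0],
    [[0, -0.1, 0.06], 0],
    [[0, 0, 0], 0],
  ],
)

```text
time_s: 16.7
position: [0.5594, 0.11, 0.1652]
ee_rot: [2.36, 2.072, 0.004]
contact_force: [3.8, -1.1, 1.8]
finger_gap: 0.996
gripper_force: 2.2
```

```bash
python3 -c "from h import *;tip()"
```

```text
t 16.7 case [-130.7  101.3  165.2] yawerr 0.02 tilt [ 0.003  0.001 -1.   ] F [ 3.9 -0.6  1.8] q [-0.73  0.36  0.6   1.68 -0.22  1.16 -0.2 ] gap 1.0
tip up,y,out [ 82.6 101.3  19.6]
```

arm_command(
  steps=[
    [[0, -0.08, 0.05], 0],
    [[0, -0.08, 0.05], 0],
    [[0, 0, 0], 0],
  ],
)

```text
time_s: 17.0
position: [0.5547, 0.1108, 0.162]
ee_rot: [-2.36, -2.073, -0.001]
contact_force: [2.3, -1.2, 4.7]
finger_gap: 0.992
gripper_force: 2.3
```

arm_command(
  steps=[
    [[0, -0.05, 0.03], 0],
    [[0, 0, 0], 0],
  ],
)

```text
time_s: 17.2
position: [0.5534, 0.1109, 0.161]
ee_rot: [-2.36, -2.073, -0.0]
contact_force: [1.4, -0.5, 5.1]
finger_gap: 0.995
gripper_force: 2.1
```

```bash
python3 -c "from h import *;tip()"
```

```text
t 17.2 case [-136.8  101.4  161. ] yawerr 0.04 tilt [-0.  0. -1.] F [ 1.4 -0.3  5.1] q [-0.73  0.36  0.6   1.7  -0.22  1.16 -0.2 ] gap 1.0
tip up,y,out [ 75.2 101.4  18.9]
```

Keep nudging until it meets the sill.

arm_command(
  steps=[
    [[0, -0.05, 0.03], 0],
    [[0, 0, 0], 0],
  ],
)

```text
time_s: 17.4
position: [0.5522, 0.111, 0.1601]
ee_rot: [-2.36, -2.073, 0.0]
contact_force: [2.8, 0.4, 4.9]
finger_gap: 0.997
gripper_force: 2.1
```

arm_command(
  steps=[
    [[0, -0.04, 0.02], 0],
    [[0, 0, 0], 0],
  ],
)

```text
time_s: 17.6
position: [0.5514, 0.1111, 0.1596]
ee_rot: [2.36, 2.073, 0.0]
contact_force: [3.0, 0.1, 4.3]
finger_gap: 0.995
gripper_force: 2.5
```

```bash
python3 -c "from h import *;tip()"
```

```text
t 17.6 case [-138.9  101.4  159.6] yawerr 0.04 tilt [ 0.  0. -1.] F [2.9 0.5 4.3] q [-0.73  0.35  0.6   1.7  -0.22  1.15 -0.21] gap 1.0
tip up,y,out [ 72.8 101.4  18.8]
```

arm_command(
  steps=[
    [[0, -0.04, 0.02], 0],
    [[0, 0, 0], 0],
  ],
)

```text
time_s: 17.8
position: [0.551, 0.1111, 0.1595]
ee_rot: [2.36, 2.072, 0.002]
contact_force: [5.0, -1.0, 4.4]
finger_gap: 1.003
gripper_force: 3.4
```

arm_command(
  steps=[
    [[0, -0.04, 0.02], 0],
    [[0, 0, 0], 0],
  ],
)

```text
time_s: 18.0
position: [0.5507, 0.1112, 0.1594]
ee_rot: [2.359, 2.071, 0.004]
contact_force: [5.8, -0.6, 5.7]
finger_gap: 0.997
gripper_force: 4.4
```

arm_command(
  steps=[
    [[0, -0.04, 0.02], 0],
    [[0, 0, 0], 0],
  ],
)

```text
time_s: 18.2
position: [0.5505, 0.1113, 0.1593]
ee_rot: [2.359, 2.07, 0.006]
contact_force: [9.4, -1.1, 6.3]
finger_gap: 0.997
gripper_force: 5.5
```

The left end is on the sill. Now the right end.

arm_command(
  steps=[
    [[0, 0.2, -0.12], 0],
    [[0, -0.4, -0.7], 0],
    [[0, -0.4, -0.7], 0],
    [[-1, 0.03, -0.02], 0],
    [[-1, 0.03, -0.02], 0],
  ],
)

```text
time_s: 18.7
position: [0.527, 0.0642, 0.1964]
ee_rot: [-2.356, -2.075, 0.004]
contact_force: [-0.3, -1.0, -0.1]
finger_gap: 0.995
gripper_force: 0.0
```

arm_command(
  steps=[
    [[-1, 0.03, -0.02], 0],
    [[-1, 0.03, -0.02], 0],
    [[-1, 0.03, -0.02], 0],
    [[-1, 0.03, -0.02], 0],
    [[-1, 0.03, -0.02], 0],
  ],
)

```text
time_s: 19.2
position: [0.5144, -0.0613, 0.1984]
ee_rot: [-2.358, -2.071, 0.004]
contact_force: [0.0, 0.7, 0.7]
finger_gap: 0.997
gripper_force: 0.0
```

arm_command(
  steps=[
    [[-1, 0.03, -0.02], 0],
    [[0, 0, 0], 0],
    [[0, 0, 0], 0],
  ],
)

```text
time_s: 19.5
position: [0.5124, -0.0856, 0.1991]
ee_rot: [-2.36, -2.07, 0.003]
contact_force: [0.2, 1.4, 0.3]
finger_gap: 0.993
gripper_force: 0.0
```

```bash
python3 -c "from h import *;tip()"
```

```text
t 19.5 case [-151.9  -98.7  199.1] yawerr -0.04 tilt [-0.003  0.001 -1.   ] F [-0.   1.4  0.3] q [-0.52  0.23  0.73  1.77 -0.16  1.21  0.12] gap 0.99
tip up,y,out [ 81.2 -98.7  59.5]
```

arm_command(
  steps=[
    [[0, 0.47, 0.65], 0],
    [[0, 0.4, 0.7], 0],
    [[0, 0, 0], 0],
    [[0, -0.08, 0.05], 0],
    [[0, -0.08, 0.05], 0],
  ],
)

```text
time_s: 20.0
position: [0.5308, -0.0876, 0.1642]
ee_rot: [-2.36, -2.073, -0.0]
contact_force: [-1.0, -0.1, 0.9]
finger_gap: 0.993
gripper_force: 0.0
```

arm_command(
  steps=[
    [[0, -0.08, 0.05], 0],
    [[0, -0.08, 0.05], 0],
    [[0, 0, 0], 0],
  ],
)

```text
time_s: 20.3
position: [0.5275, -0.0874, 0.162]
ee_rot: [2.36, 2.072, 0.003]
contact_force: [1.3, -0.3, 1.9]
finger_gap: 0.994
gripper_force: 0.9
```

```bash
python3 -c "from h import *;tip()"
```

```text
t 20.3 case [-136.7  -98.6  162. ] yawerr 0.03 tilt [ 0.002  0.    -1.   ] F [ 1.4 -0.1  1.9] q [-0.49  0.3   0.71  1.78 -0.22  1.14  0.17] gap 0.99
tip up,y,out [ 75.8 -98.6  19.8]
```

arm_command(
  steps=[
    [[0, -0.05, 0.03], 0],
    [[0, 0, 0], 0],
  ],
)

```text
time_s: 20.5
position: [0.5267, -0.0874, 0.1613]
ee_rot: [2.36, 2.072, 0.002]
contact_force: [2.5, -0.4, 5.0]
finger_gap: 0.994
gripper_force: 2.2
```

arm_command(
  steps=[
    [[0, -0.05, 0.03], 0],
    [[0, 0, 0], 0],
  ],
)

```text
time_s: 20.7
position: [0.5252, -0.0873, 0.1603]
ee_rot: [2.36, 2.072, 0.001]
contact_force: [2.5, -0.3, 4.2]
finger_gap: 0.993
gripper_force: 2.2
```

arm_command(
  steps=[
    [[0, -0.05, 0.03], 0],
    [[0, 0, 0], 0],
  ],
)

```text
time_s: 20.9
position: [0.5241, -0.0872, 0.1596]
ee_rot: [2.36, 2.072, 0.002]
contact_force: [2.4, -0.5, 4.9]
finger_gap: 0.993
gripper_force: 2.9
```

```bash
python3 -c "from h import *;tip()"
```

```text
t 20.9 case [-140.1  -98.8  159.6] yawerr 0.03 tilt [ 0.002 -0.    -1.   ] F [ 2.4 -0.2  4.9] q [-0.49  0.3   0.71  1.79 -0.21  1.13  0.16] gap 0.99
tip up,y,out [ 71.6 -98.8  19.3]
```

arm_command(
  steps=[
    [[0, -0.04, 0.02], 0],
    [[0, 0, 0], 0],
  ],
)

```text
time_s: 21.1
position: [0.5239, -0.0871, 0.1595]
ee_rot: [2.359, 2.071, 0.004]
contact_force: [5.0, -0.1, 5.2]
finger_gap: 0.992
gripper_force: 3.9
```

arm_command(
  steps=[
    [[0, -0.04, 0.02], 0],
    [[0, 0, 0], 0],
  ],
)

```text
time_s: 21.3
position: [0.5236, -0.0871, 0.1594]
ee_rot: [2.358, 2.07, 0.005]
contact_force: [7.9, -0.2, 6.6]
finger_gap: 0.995
gripper_force: 4.9
```

arm_command(
  steps=[
    [[0, -0.04, 0.02], 0],
    [[0, 0, 0], 0],
  ],
)

```text
time_s: 21.5
position: [0.5234, -0.0871, 0.1593]
ee_rot: [2.357, 2.069, 0.007]
contact_force: [9.3, -0.8, 6.6]
finger_gap: 0.998
gripper_force: 6.0
```

```bash
python3 -c "from h import *;tip()"
```

```text
t 21.5 case [-140.9  -98.8  159.3] yawerr 0.04 tilt [ 0.007 -0.001 -1.   ] F [9.3 0.4 6.6] q [-0.49  0.29  0.71  1.8  -0.21  1.12  0.16] gap 1.0
tip up,y,out [ 70.8 -98.8  19.5]
```

Both ends have bottomed on the sill. I'll lift off and work out the catch sweep.

arm_command(
  steps=[
    [[0, 0.2, -0.12], 0],
    [[0, -0.4, -0.7], 0],
    [[0, -0.4, -0.7], 0],
    [[0, 0, 0], 0],
  ],
)

```text
time_s: 21.9
position: [0.5047, -0.085, 0.1965]
ee_rot: [-2.361, -2.072, -0.0]
contact_force: [0.1, -0.0, -0.2]
finger_gap: 0.993
gripper_force: 0.0
```

arm_command(
  steps=[
    [[-0.8, 0.43, -0.26], 0],
    [[-0.8, 0.43, -0.26], 0],
    [[-0.8, 0.43, -0.26], 0],
    [[-0.8, 0.43, -0.26], 0],
    [[-0.8, 0.43, -0.26], 0],
  ],
)

```text
time_s: 22.4
position: [0.5455, -0.1912, 0.2266]
ee_rot: [-2.358, -2.071, 0.003]
contact_force: [-0.3, -0.4, 0.2]
finger_gap: 0.997
gripper_force: 0.0
```

arm_command(
  steps=[
    [[0, 0, 0], 0],
    [[0, 0, 0], 0],
  ],
)

```text
time_s: 22.6
position: [0.5453, -0.1908, 0.2266]
ee_rot: [-2.36, -2.07, 0.003]
contact_force: [-0.4, 0.8, -0.8]
finger_gap: 0.997
gripper_force: 0.0
```

Run:
```python
from h import *
tip()
a=env.capture("side")["color"][:,:,::-1];b=env.capture("top")["color"][:,:,::-1]
a=cv2.resize(a[130:330,260:460],(400,400),interpolation=2);b=cv2.resize(b[105:270,230:410],(400,367),interpolation=2)
o=np.zeros((400,800,3),np.uint8);o[:,:400]=a;o[:367,400:]=b;cv2.imwrite("pics/p9.png",o)
```

```text
t 22.6 case [-105.7 -198.8  226.6] yawerr -0.04 tilt [-0.003  0.    -1.   ] F [-0.5  0.8 -0.8] q [-0.31  0.36  0.77  1.58 -0.26  1.31  0.36] gap 1.0
tip up,y,out [ 135.  -198.8   60.2]
```

View pics/p9.png

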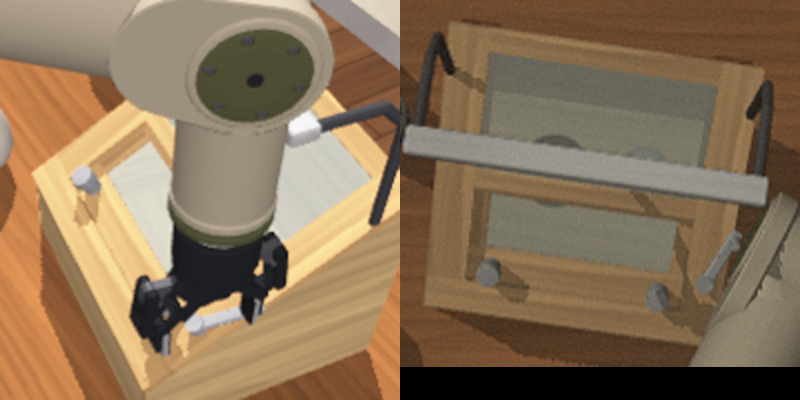

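The top pane shows the sash shut evenly, knobs at (487,272) and (657,296). The catch points up and right, from (706,284) to (736,240), and the finger is just to its right. Next, the sweep.

Run:
```python
from h import *
R,t=case(P)
W=[("pre",138,-199.5,30)]
for a,ku,ky in((-.2,-6,-5),(0,-6,-5),(.2,-6,-5),(.4,-6,-5),(.6,-5,-5),(.75,0,-4),(.9,4,-3),(1.05,5,-1),(1.2,5,2),(1.35,5,5),(1.45,5,7),(1.55,5,8)):
    T=82+66*np.cos(a),-151+66*np.sin(a);W.append((a,T[0]+ku,T[1]+ky-11,30))
p=np.array([-105.7,-198.8,226.6])
for n,u,y,o in W:
    q=uvo(u,y,o)*1000-[42.5,0,-12];d=q-p;p=q;print(n,q.round(1),"cmd x,y,z",(np.array([d[1],d[0],-d[2]])/25).round(2))
```

```text
pre [ -88.  -199.5  202. ] cmd x,y,z [-0.03  0.71  0.98]
-0.2 [ -85.7 -180.1  203.3] cmd x,y,z [ 0.78  0.09 -0.05]
0 [ -84.5 -167.   204. ] cmd x,y,z [ 0.52  0.05 -0.03]
0.2 [ -85.7 -153.9  203.3] cmd x,y,z [ 0.52 -0.05  0.03]
0.4 [ -89.  -141.3  201.4] cmd x,y,z [ 0.5  -0.13  0.08]
0.6 [ -93.6 -129.7  198.7] cmd x,y,z [ 0.46 -0.18  0.11]
0.75 [ -94.7 -121.   198.1] cmd x,y,z [ 0.35 -0.04  0.02]
0.9 [ -97.5 -113.3  196.5] cmd x,y,z [ 0.31 -0.11  0.07]
1.05 [-103.7 -105.8  192.9] cmd x,y,z [ 0.3  -0.25  0.14]
1.2 [-111.4  -98.5  188.4] cmd x,y,z [ 0.29 -0.31  0.18]
1.35 [-119.6  -92.6  183.7] cmd x,y,z [ 0.24 -0.33  0.19]
1.45 [-125.3  -89.5  180.5] cmd x,y,z [ 0.12 -0.23  0.13]
1.55 [-131.   -88.   177.2] cmd x,y,z [ 0.06 -0.23  0.13]
```

arm_command(
  steps=[
    [[0, 0.36, 0.49], 0],
    [[0, 0.35, 0.49], 0],
    [[0, 0, 0], 0],
  ],
)

```text
time_s: 23.0
position: [0.5635, -0.1912, 0.201]
ee_rot: [-2.356, -2.073, 0.003]
contact_force: [-0.6, 0.7, 0.1]
finger_gap: 0.994
gripper_force: 0.0
```

arm_command(
  steps=[
    [[0.26, 0.03, -0.02], 0],
    [[0.26, 0.03, -0.02], 0],
    [[0.26, 0.03, -0.02], 0],
    [[0, 0, 0], 0],
  ],
)

```text
time_s: 23.4
position: [0.569, -0.1726, 0.2057]
ee_rot: [2.358, 2.075, 0.002]
contact_force: [-0.2, 0.7, -0.9]
finger_gap: 0.994
gripper_force: 0.0
```

arm_command(
  steps=[
    [[0.26, 0.03, -0.02], 0],
    [[0.26, 0.02, -0.01], 0],
    [[0.26, -0.02, 0.01], 0],
    [[0.26, -0.03, 0.02], 0],
    [[0, 0, 0], 0],
  ],
)

```text
time_s: 23.9
position: [0.5717, -0.1465, 0.2047]
ee_rot: [-2.358, -2.074, -0.0]
contact_force: [0.6, 0.6, 1.0]
finger_gap: 0.995
gripper_force: 0.0
```

Run:
```python
from h import *
tip()
a=env.capture("side")["color"][:,:,::-1];b=env.capture("top")["color"][:,:,::-1]
a=cv2.resize(a[130:330,260:460],(400,400),interpolation=2);b=cv2.resize(b[105:270,230:410],(400,367),interpolation=2)
o=np.zeros((400,800,3),np.uint8);o[:,:400]=a;o[:367,400:]=b;cv2.imwrite("pics/p10.png",o)
```

```text
t 23.9 case [ -85.2 -151.4  204.7] yawerr 0.15 tilt [-0.001  0.001 -1.   ] F [0.5 0.7 1. ] q [-0.36  0.4   0.74  1.57 -0.28  1.27  0.3 ] gap 1.0
tip up,y,out [ 141.7 -151.4   31. ]
```

No clear force from the tab yet, so I'll check the catch angle by sampling grey pixels along where the bar would lie.

```bash
cat >> h.py <<'E'
def catch():
    R,t=case(P)
    for n in("side","top"):
        c=env.capture(n);h=cv2.cvtColor(cv2.cvtColor(c["color"],cv2.COLOR_RGB2BGR),cv2.COLOR_BGR2HSV)
        for a in np.arange(-.6,1.7,.1):
            X=[R@uvo(82+r*np.cos(a),-151+r*np.sin(a),19)+t for r in(22,30,40,50)]
            v=[h[int(round(y)),int(round(x))] for x,y in proj(c,X)]
            print(n,round(a,1),[(int(k[1]),int(k[2])) for k in v])
E
python3 -c "from h import *;catch()"
```

```text
side -0.6 [(124, 183), (122, 186), (98, 247), (120, 202)]
side -0.5 [(122, 182), (123, 183), (118, 225), (121, 208)]
side -0.4 [(113, 176), (123, 181), (123, 185), (120, 208)]
side -0.3 [(65, 156), (122, 182), (123, 180), (124, 187)]
side -0.2 [(8, 159), (119, 180), (123, 181), (123, 181)]
side -0.1 [(4, 199), (15, 158), (124, 183), (123, 183)]
side -0.0 [(4, 199), (5, 193), (46, 162), (113, 180)]
side 0.1 [(4, 215), (4, 215), (5, 203), (6, 178)]
side 0.2 [(5, 213), (5, 214), (4, 213), (4, 210)]
side 0.3 [(5, 214), (2, 211), (5, 211), (5, 210)]
side 0.4 [(28, 226), (17, 220), (101, 233), (120, 211)]
side 0.5 [(28, 226), (109, 236), (121, 200), (123, 191)]
side 0.6 [(107, 240), (118, 223), (122, 190), (33, 214)]
side 0.7 [(110, 236), (121, 192), (119, 217), (22, 220)]
side 0.8 [(116, 229), (120, 213), (65, 235), (22, 223)]
side 0.9 [(118, 227), (109, 238), (24, 224), (23, 224)]
side 1.0 [(110, 236), (96, 238), (24, 224), (26, 170)]
side 1.1 [(110, 236), (66, 235), (23, 226), (24, 170)]
side 1.2 [(108, 240), (96, 238), (24, 226), (36, 35)]
side 1.3 [(109, 239), (32, 225), (22, 206), (2
[... 697 characters left out ...]
 133)]
top 0.4 [(58, 136), (59, 135), (59, 134), (59, 133)]
top 0.5 [(57, 138), (58, 137), (59, 135), (46, 151)]
top 0.6 [(56, 142), (58, 137), (57, 134), (60, 110)]
top 0.7 [(58, 137), (57, 138), (60, 140), (58, 114)]
top 0.8 [(58, 137), (57, 139), (64, 115), (99, 90)]
top 0.9 [(60, 137), (56, 140), (51, 85), (121, 101)]
top 1.0 [(61, 134), (57, 135), (90, 99), (102, 133)]
top 1.1 [(61, 134), (61, 134), (111, 133), (42, 122)]
top 1.2 [(57, 134), (62, 132), (110, 130), (46, 122)]
top 1.3 [(57, 134), (55, 131), (92, 119), (41, 124)]
top 1.4 [(59, 133), (62, 128), (106, 132), (83, 123)]
top 1.5 [(58, 127), (59, 130), (95, 121), (118, 143)]
top 1.6 [(54, 127), (60, 127), (105, 126), (109, 136)]
```

The catch is at about 0.25 rad and following the finger. Continue.

arm_command(
  steps=[
    [[0.2, -0.07, 0.06], 0],
    [[0.2, -0.08, 0.07], 0],
    [[0.23, -0.09, 0.06], 0],
    [[0.23, -0.09, 0.05], 0],
    [[0, 0, 0], 0],
  ],
)

```text
time_s: 24.6
position: [0.5658, -0.1245, 0.1986]
ee_rot: [-2.358, -2.074, 0.001]
contact_force: [-0.0, 0.2, 0.5]
finger_gap: 0.996
gripper_force: 0.0
```

arm_command(
  steps=[
    [[0.18, -0.02, 0.01], 0],
    [[0.18, -0.02, 0.01], 0],
    [[0.16, -0.05, 0.03], 0],
    [[0.16, -0.06, 0.04], 0],
    [[0, 0, 0], 0],
  ],
)

```text
time_s: 25.1
position: [0.5652, -0.1073, 0.1969]
ee_rot: [-2.359, -2.075, -0.002]
contact_force: [0.0, -1.2, -0.1]
finger_gap: 0.998
gripper_force: 0.3
```

```bash
python3 -c "from h import *;tip();catch()" | egrep "^t|side" | awk 'NR<3||/side [01]\.|side 0/'
```

```text
t 25.1 case [ -96.8 -113.4  196.9] yawerr 0.12 tilt [ 0.001  0.001 -1.   ] F [ 0.2 -1.2 -0.1] q [-0.44  0.37  0.74  1.63 -0.26  1.24  0.22] gap 1.0
tip up,y,out [ 127.8 -113.4   30. ]
side 0.1 [(122, 193), (123, 190), (108, 238), (110, 238)]
side 0.2 [(123, 191), (122, 188), (108, 240), (105, 241)]
side 0.3 [(105, 178), (121, 209), (106, 242), (106, 241)]
side 0.4 [(19, 161), (105, 242), (110, 236), (120, 211)]
side 0.5 [(19, 161), (64, 167), (122, 199), (123, 191)]
side 0.6 [(4, 173), (5, 162), (77, 181), (35, 214)]
side 0.7 [(5, 165), (6, 167), (6, 160), (3, 174)]
side 0.8 [(6, 161), (5, 163), (6, 163), (6, 162)]
side 0.9 [(6, 164), (5, 156), (5, 156), (3, 154)]
side 1.0 [(14, 186), (43, 189), (8, 170), (16, 202)]
side 1.1 [(66, 224), (65, 232), (20, 225), (23, 224)]
side 1.2 [(108, 239), (98, 238), (24, 226), (22, 225)]
side 1.3 [(109, 238), (31, 224), (22, 222), (24, 224)]
side 1.4 [(108, 239), (42, 221), (22, 221), (21, 219)]
side 1.5 [(105, 240), (59, 225), (60, 229), (43, 224)]
side 1.6 [(105, 243), (102, 244), (103, 245), (99, 247)]
```

The catch is at about 0.8 rad. Next, push it down the slope.

arm_command(
  steps=[
    [[0.15, -0.12, 0.07], 0],
    [[0.15, -0.14, 0.08], 0],
    [[0.14, -0.15, 0.09], 0],
    [[0.14, -0.16, 0.09], 0],
    [[0, 0, 0], 0],
  ],
)

```text
time_s: 25.7
position: [0.5518, -0.0914, 0.1881]
ee_rot: [-2.359, -2.073, 0.0]
contact_force: [-0.3, -0.1, 0.4]
finger_gap: 0.994
gripper_force: 0.1
```

```bash
python3 -c "from h import *;tip();catch()" | egrep "^t|side" | awk 'NR<3||/side [01]\.|side 0/'
```

```text
t 25.7 case [-112.1  -99.4  188.1] yawerr 0.08 tilt [-0.001  0.001 -1.   ] F [-0.3 -0.1  0.4] q [-0.48  0.34  0.73  1.68 -0.24  1.21  0.18] gap 0.99
tip up,y,out [110.2 -99.4  30. ]
side 0.1 [(107, 240), (108, 238), (108, 238), (111, 237)]
side 0.2 [(110, 239), (110, 237), (107, 240), (106, 241)]
side 0.3 [(116, 228), (108, 239), (106, 241), (107, 241)]
side 0.4 [(118, 225), (106, 241), (111, 236), (120, 210)]
side 0.5 [(118, 225), (110, 236), (122, 199), (122, 190)]
side 0.6 [(115, 231), (117, 222), (123, 190), (35, 214)]
side 0.7 [(111, 206), (121, 192), (118, 216), (22, 220)]
side 0.8 [(42, 147), (120, 213), (65, 234), (22, 222)]
side 0.9 [(5, 160), (103, 227), (23, 223), (23, 223)]
side 1.0 [(5, 164), (6, 163), (19, 201), (24, 221)]
side 1.1 [(5, 162), (6, 162), (5, 161), (5, 153)]
side 1.2 [(6, 172), (5, 158), (6, 157), (5, 155)]
side 1.3 [(5, 200), (3, 194), (3, 157), (12, 172)]
side 1.4 [(22, 186), (28, 185), (21, 180), (22, 220)]
side 1.5 [(122, 178), (59, 222), (60, 229), (43, 223)]
side 1.6 [(122, 198), (101, 244), (103, 245), (100, 246)]
```

Catch at about 1.2 rad. Now the last part, gently onto the stop.

arm_command(
  steps=[
    [[0.12, -0.16, 0.09], 0],
    [[0.12, -0.17, 0.1], 0],
    [[0.06, -0.12, 0.07], 0],
    [[0.06, -0.11, 0.06], 0],
    [[0, 0, 0], 0],
  ],
)

```text
time_s: 26.3
position: [0.5394, -0.0811, 0.1803]
ee_rot: [-2.36, -2.073, 0.0]
contact_force: [0.5, -0.8, 0.8]
finger_gap: 0.998
gripper_force: 0.1
```

arm_command(
  steps=[
    [[0, -0.1, 0.06], 0],
    [[0, -0.1, 0.06], 0],
    [[0, 0, 0], 0],
  ],
)

```text
time_s: 26.6
position: [0.535, -0.0806, 0.1776]
ee_rot: [2.36, 2.073, 0.001]
contact_force: [2.6, 0.9, 1.1]
finger_gap: 0.995
gripper_force: 0.9
```

```bash
python3 -c "from h import *;tip();catch()" | egrep "^t|side" | awk 'NR<3||/side 1\./'
```

```text
t 26.6 case [-130.2  -90.8  177.6] yawerr 0.06 tilt [ 0.001  0.    -1.   ] F [2.4 1.2 1.1] q [-0.51  0.31  0.74  1.74 -0.22  1.18  0.15] gap 1.0
tip up,y,out [ 89.3 -90.8  30. ]
side 1.0 [(111, 235), (98, 237), (23, 223), (25, 224)]
side 1.1 [(83, 231), (68, 234), (22, 223), (23, 223)]
side 1.2 [(20, 226), (98, 235), (23, 225), (23, 224)]
side 1.3 [(5, 214), (6, 160), (20, 203), (24, 223)]
side 1.4 [(5, 162), (6, 162), (5, 151), (4, 196)]
side 1.5 [(6, 159), (6, 160), (6, 159), (5, 159)]
side 1.6 [(3, 158), (6, 157), (5, 155), (11, 157)]
```

arm_command(
  steps=[
    [[0, -0.06, 0.04], 0],
    [[0, 0, 0], 0],
  ],
)

```text
time_s: 26.9
position: [0.5345, -0.0807, 0.1773]
ee_rot: [2.359, 2.072, 0.003]
contact_force: [4.0, 0.5, 3.0]
finger_gap: 0.997
gripper_force: 2.7
```

arm_command(
  steps=[
    [[0, -0.06, 0.04], 0],
    [[0, 0, 0], 0],
  ],
)

```text
time_s: 27.1
position: [0.5341, -0.0806, 0.177]
ee_rot: [2.357, 2.071, 0.006]
contact_force: [7.7, 0.3, 4.6]
finger_gap: 0.998
gripper_force: 4.4
```

arm_command(
  steps=[
    [[0, -0.06, 0.04], 0],
    [[0, 0, 0], 0],
  ],
)

```text
time_s: 27.3
position: [0.5338, -0.0805, 0.1768]
ee_rot: [2.356, 2.069, 0.009]
contact_force: [10.9, 0.1, 6.2]
finger_gap: 0.993
gripper_force: 6.0
```

The catch is on its stop: force is rising with no further motion. I'll back off, lift out, and clear the view towards the robot.

arm_command(
  steps=[
    [[0, 0.2, -0.12], 0],
    [[0, -0.4, -0.7], 0],
    [[0, -0.4, -0.7], 0],
    [[0, -0.3, -1], 0],
    [[0, -0.3, -1], 0],
  ],
)

```text
time_s: 27.8
position: [0.4992, -0.0769, 0.2626]
ee_rot: [-2.36, -2.071, 0.004]
contact_force: [0.5, -0.3, -0.3]
finger_gap: 0.997
gripper_force: 0.0
```

arm_command(
  steps=[
    [[0.8, -1, -0.3], 0],
    [[0.8, -1, -0.3], 0],
    [[0.8, -0.5, -0.3], 0],
    [[0, 0, 0], 0],
    [[0, 0, 0], 0],
  ],
)

```text
time_s: 28.3
position: [0.446, -0.0091, 0.2848]
ee_rot: [-2.359, -2.074, 0.001]
contact_force: [-0.4, -0.8, 0.5]
finger_gap: 0.995
gripper_force: 0.0
```

Run:
```python
from h import *
tip()
a=env.capture("side")["color"][:,:,::-1];b=env.capture("top")["color"][:,:,::-1]
a=cv2.resize(a[130:330,260:460],(400,400),interpolation=2);b=cv2.resize(b[105:270,230:410],(400,367),interpolation=2)
o=np.zeros((400,800,3),np.uint8);o[:,:400]=a;o[:367,400:]=b;cv2.imwrite("pics/p11.png",o)
```

```text
t 28.3 case [-227.7  -31.5  284.8] yawerr 0.08 tilt [-0.001 -0.    -1.   ] F [-0.3 -0.9  0.5] q [-0.74 -0.05  0.67  1.8   0.03  1.38 -0.21] gap 1.0
tip up,y,out [ 58.4 -31.5 171.6]
```

View pics/p11.png

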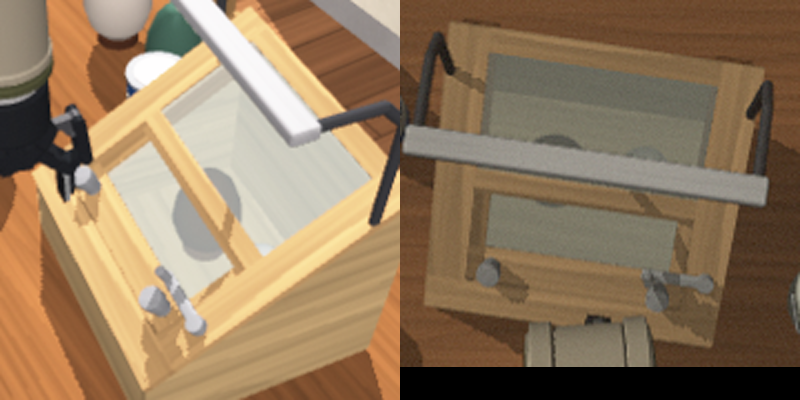

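The catch lies straight across behind the right knob, from hub (705,284) to tab (650,277). The knob line, (487,272) to (657,296), is parallel to the sill, and the arm is clear.

```bash
python3 -c "
from cell import env
print(env.finish_job())"
```

```text
the job is handed in; nothing more can be done
None
```

The sash is shut on the sill at both ends, the catch is on its stop behind the right knob, and the arm is clear. I handed the job in at about 28 s; no verdict came back, and I did not re-measure the bystanders at the end.

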